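# Square up a fragile laser-cut plaque and hold it down lightly for drilling

## Robot

A 6-joint arm with a two-finger parallel gripper is mounted at the origin on the work surface. World frame = base frame: x ahead of the robot, y to its left, z up, the work surface at z = 0. Lengths are in m, angles in degrees, forces in N, time in s.
With the tool pointing down it reaches from about 0.35 to 0.875 m from the base axis. Payload 4.2 kg.
Tool frame: the origin (TCP) lies between the finger pads; the fingertips stand 19 mm ahead of it and the grasp point (between the pads) is the TCP; z points along the fingers, y is the line along which they close (so a half turn about z gives the same grasp; the last joint's range is limited). The gripper opens to 87 mm and grips with 3 to 60 N. Pads are 19 mm wide; open, the fingers measure 117 mm over their backs; the gripper's body (75 mm by 190 mm) begins 51 mm behind the grasp point.
Start: joints at [-55.829, 22.042, 0.453, 0, -68.411, -14.817], TCP at [0.207, -0.59, 0.221] pointing down, gripper open.
Joint ranges: [-179.83, 179.83], [-69.29, 118.12], [-61.27, 80.66], [-181.25, 117.63], [-171.15, -9.14], [-177.46, 177.46]. Speed limits (degrees/s): [159.86, 159.86, 180, 180, 180, 180].

## Interface

Orientations are given as a 3x3 rotation matrix whose columns are the frame's x, y, z axes.
In Python, from station import r gives the robot as it stands.
- The arm moves only by the tool drive_tool, never from a script. Its argument "steps" is one flat list of numbers, 7 for each row, row after row: the turn, a rotation vector about the tool's x, y, z in rad, then the shift along the tool's x, y, z in m, then the opening, from 0 (shut) to 1 (fully open). A call has 1 to 10 rows; each row shifts and turns the commanded pose from where the row before left it, along the tool's axes as they then stand; what a row does not reach is not made up. A row lasts 1/12 s, in which the tool goes at most 41.7 mm and 7.16 degrees, less where a joint would pass 70% of its speed; a pose out of reach is approached as far as the arm can. A call is refused whole if a number of a shift passes 0.0417 or a number of a turn 0.125, either way. A call with a gripper value outside its range is refused whole. The fingers move at their own pace and stop on an object; the grip force is fixed at half the most. Time passes only in rows, so rows that do not move let the fingers close. It gives the time, the measured TCP pose, the force, the opening and the grip force at its end, in the units of the state.
- r.sense(): the state, without advancing time (a new reading comes with each control period).
- r.capture(name): name is "scene" or "side" or "wrist"; returns the picture (420x560x3 uint8, blue, green, red); there is no depth.
- r.camera_params(name): a dict with "camera_matrix" (3x3 intrinsics, pixels), "extrinsics" (4x4, takes a point from world to camera coordinates). Camera axes: x right, y down, z forward; pixel columns grow to the right and rows downward; lengths in m; the calibration is good to about 2 mm. A picture is of the moment at which its call begins: read the wrist's pose just before it. camera_params takes no time and is no camera call; for the wrist camera it gives the pose at the moment of the call.
- r.finish_job(): hands the job in; it is judged then, once.
The state is a dict: "time_s": time; "joints": joint angles; "joint_velocities": joint speeds; "effort": joint torques, N m; "tcp_pos": TCP position; "ee_rot": TCP orientation; "wrist_force": force on the tool from outside, world axes, zero at the start; "moment": the same for the moment, N m; "gripper_width": opening from 0.0 (shut) to 1.0 (fully open); "gripper_force": force on a finger pad.
Only numpy, scipy, OpenCV 4.12 (cv2) and the standard library are available. Lean on these libraries where they do the work, as an engineer would, in place of code of your own. Each camera call takes 0.05 s, during which the arm holds its last target. There are 200 camera calls.

## Task

Slide the laser-cut plaque flat along the bench, without lifting it and without pushing hard (less than 20 N), until it sits flush in the corner of the aluminium jig, against both the fence and the side stop. Then push the orange knob of the hold-down clamp down so that its rubber pad stays resting on the plaque with a light hold of about 5 N; more than 12 N at any time crushes the inlay. Let go, and leave the tape roll, glue bottle, brush and jar where they are.

Things in the scene. Friction and masses are not known exactly. Their poses are not given: they have to be found in the camera images.
- plaque: Fragile loose pale plywood plaque with dark rings and an orange inlay, 140 mm along its x, 150 mm along its y, 8 mm thick, 110 to 240 g, flat on the bench; 1 to 4 N slides it. Origin: centre of its underside; z up. Its x axis starts within 0.3 rad of the jig's. When home its origin is at x = -70, y = -75 mm in the jig's frame, axes parallel.
- jig: Aluminium L-shaped jig fixed to the bench, bars 20 mm wide, 18 mm high, no floor. Origin: its inside corner, at bench height. Fence: inner face is the plane x = 0, from y = +20 to -250 mm. Side stop: inner face is the plane y = 0, from x = 0 to -115 mm. The plaque belongs in the quarter x < 0, y < 0.
- clamp: Blue hold-down clamp fixed behind the fence, axes as the jig's. Origin: on the bench under its vertical plunger, at x = -40, y = -60 mm in the jig's frame. A post 75 to 105 mm to +x carries an arm (28 mm wide, 105 to 127 mm high) ending in a 34 mm bushing round the plunger (to 133 mm high). At the plunger's foot hangs a 26 mm round black rubber pad, above the plaque's place.
- plunger (a joint): Downward travel of the plunger, m: 0 = fully up, at most 0.040. Stiff: about 8 N at the knob moves it down; it stays where left. The pad below it is set anew each time, unreported: its underside starts 14 to 36 mm over the bench, clear of the plaque, so contact must be felt. The pad is sprung, 1.5 N per mm, 12 mm of give: after contact the force needed rises by the spring's.
- knob_top (a point): Centre of the flat top of the orange plastic knob on the plunger, 40 mm diameter, 14 mm thick, 182 mm above the bench when the plunger is fully up. Push straight down on it.
- tape_roll: Red tape roll, 90 mm diameter, 24 mm high, lying flat; origin: centre of its underside. Leave it alone.
- glue_bottle: White glue bottle with orange cap, 52 mm diameter, 140 mm high, standing; origin: centre of its underside. Leave it alone.
- glue_brush: Wooden glue brush, 190 mm long along its x, lying on the bench; origin: on its underside. Leave it alone.
- stain_jar: Amber glass jar with steel lid, 60 mm diameter, 70 mm high; origin: centre of its underside. Leave it alone.

How it is judged (in metres and radians):
On the way, in this order (a step that is already met when the one before it is completed fails the run):
1. the plaque is flush in the corner of the jig, not yet clamped (x of plaque in the frame of jig between -0.0725 and -0.067 m and y of plaque in the frame of jig between -0.0775 and -0.072 m and angle between the x axis of plaque and the x axis of jig, either way round below 0.03 rad and contact force between clamp and plaque below 0.5 N), for 0.2 s.
2. the pad presses lightly on the plaque (x of plaque in the frame of jig between -0.0725 and -0.067 m and y of plaque in the frame of jig between -0.0775 and -0.072 m and angle between the x axis of plaque and the x axis of jig, either way round below 0.03 rad and contact force between clamp and plaque between 2.5 and 8.5 N), for 0.2 s.
At the end, for the whole second after the job is handed in: The plaque lies flat and still, flush in the jig's corner (within 2.5 mm of the fence and of the side stop, square to 0.03 rad), and the clamp's pad rests on it with 2.5 to 8.5 N (all of step 2 and linear speed of plaque below 0.01 m/s and angle between plaque's own z axis and vertical below 0.03 rad); the robot touches nothing.
It fails at once if the plaque is pushed by the robot with more than 20 N (contact force between any of the fingers, the arm and plaque above 20 N).
It fails at once if the clamp presses the plaque with more than 12 N (contact force between clamp and plaque above 12 N).
It fails at once if the plaque is lifted or tipped off the bench (height (world z) of plaque above 0.01 m or angle between plaque's own z axis and vertical above 0.12 rad).
It fails at once if the tape roll, glue bottle, brush or jar is moved by more than 20 mm (distance of any of tape_roll, glue_bottle, glue_brush, stain_jar from where it was at the start of the episode above 0.02 m).
It also fails if it takes over 72 s, if anything falls off the work surface, if the arm or the gripper's body presses on something with over 40 N, if the wrist force passes 120 N, or if a joint passes its speed limit or range.

## Working session

There is one attempt and no reset: what is moved stays moved. The work goes in short steps, Python scripts to look and compute and a tool call to move; the robot and the scene stay as the last step left them, time stands still between calls to the robot, and variables do not carry over. Pictures are saved under pics/ and viewed, at most 10 in all, crops included, and the job is handed in when it is done.

Besides the shell and the picture viewer there is one more tool, called after "Emit:" by a JSON object that holds its "method" and its "body", one argument or row to a line. drive_tool: Moves the arm, as the interface text tells. Its arguments: {"type":"object","properties":{"steps":{"type":"array"}},"required":["steps"]}

```bash
mkdir -p pics
python3 - <<'E'
from station import r
import cv2,numpy as np
np.set_printoptions(precision=4,suppress=True)
for n in ("scene","side"):
    im=r.capture(n); cv2.imwrite(f"pics/{n}0.png",cv2.resize(im,(800,600),interpolation=cv2.INTER_CUBIC))
    p=r.camera_params(n); print(n,p)
s=r.sense(); print(s)
E
```

```text
scene {'camera_matrix': array([[461.2371,   0.    , 278.6549],
       [  0.    , 461.2371, 202.517 ],
       [  0.    ,   0.    ,   1.    ]]), 'extrinsics': array([[-0.5072,  0.8617,  0.0149,  0.2914],
       [ 0.5608,  0.3432, -0.7535, -0.2395],
       [-0.6544, -0.3738, -0.6573,  1.4323],
       [ 0.    ,  0.    ,  0.    ,  1.    ]])}
side {'camera_matrix': array([[526.5207,   0.    , 269.2326],
       [  0.    , 526.5207, 214.449 ],
       [  0.    ,   0.    ,   1.    ]]), 'extrinsics': array([[-0.9373, -0.3481, -0.0159,  0.5442],
       [-0.2102,  0.6012, -0.7709,  0.2371],
       [ 0.2779, -0.7193, -0.6367,  1.0969],
       [ 0.    ,  0.    ,  0.    ,  1.    ]])}
{'time_s': 0.1, 'joints': array([-55.8284,  22.088 ,   0.3887,  -0.0218, -68.4124, -14.8171]), 'joint_velocities': array([ 0.1519, -0.0443,  0.207 ,  0.0774, -0.1232,  0.148 ]), 'effort': array([ -0.0013, -39.1689,  18.7937,   4.2318,   0.0135,  -0.0001]), 'tcp_pos': array([ 0.207 , -0.5892,  0.2201]), 'ee_rot': array([[-0.9435, -0.3313, -0.0008],
       [-0.3313,  0.9435,  0.0018],
       [ 0.0002,  0.002 , -1.    ]]), 'wrist_force': array([ 0.1754, -0.5979, -0.6492]), 'moment': array([0.0397, 0.0091, 0.0192]), 'gripper_force': 0.0, 'gripper_width': 1.0011170699594867}
```

View pics/scene0.png

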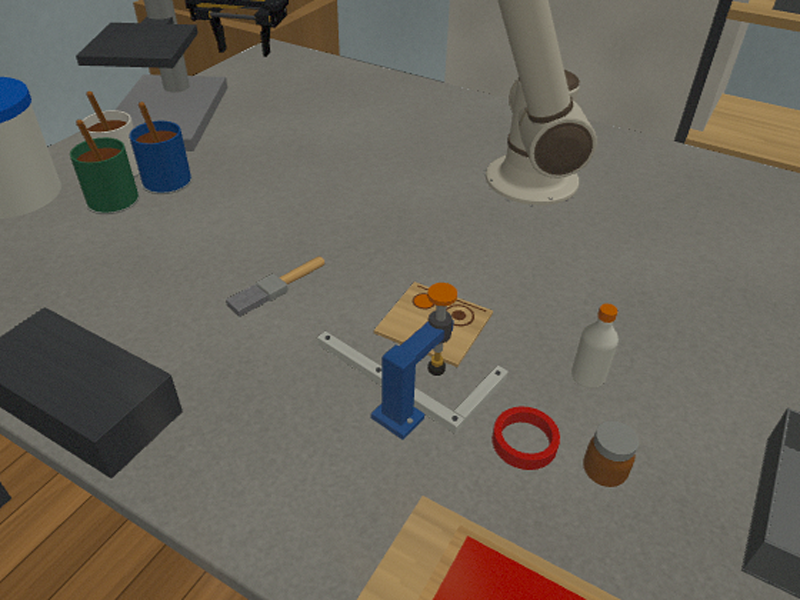

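View pics/side0.png

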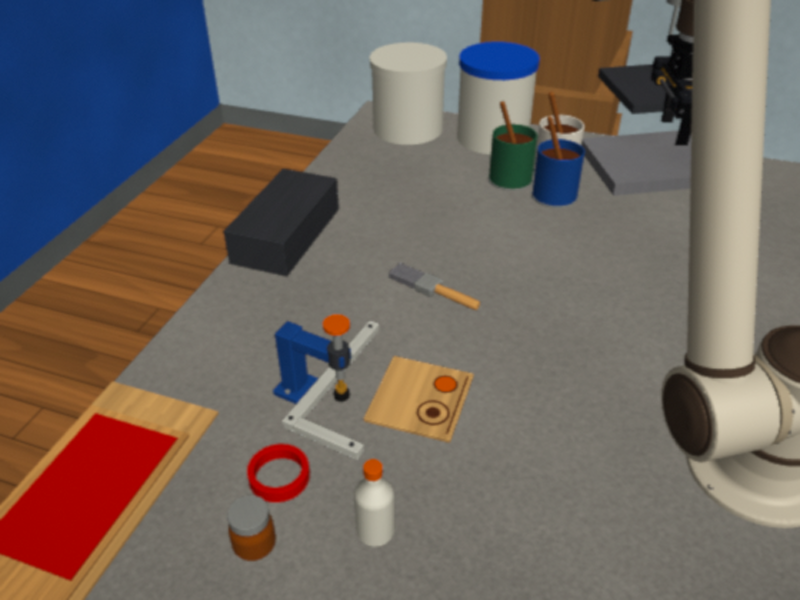

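The scene view shows the plaque at about (435,322) and the jig corner at about (458,420). The side view shows the plaque at about (420,398) and the jig corner at about (290,420). I'll enlarge both to read the corners.

Run:
```python
import cv2
from station import r
# crops in raw pixels, x5
for n,(x,y) in {"scene":(215,190),"side":(185,215)}.items():
    im=r.capture(n); c=im[y:y+120,x:x+160]
    cv2.imwrite(f"pics/{n}1.png",cv2.resize(c,(800,600),interpolation=cv2.INTER_CUBIC))
```

```text
(no output)
```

View pics/scene1.png

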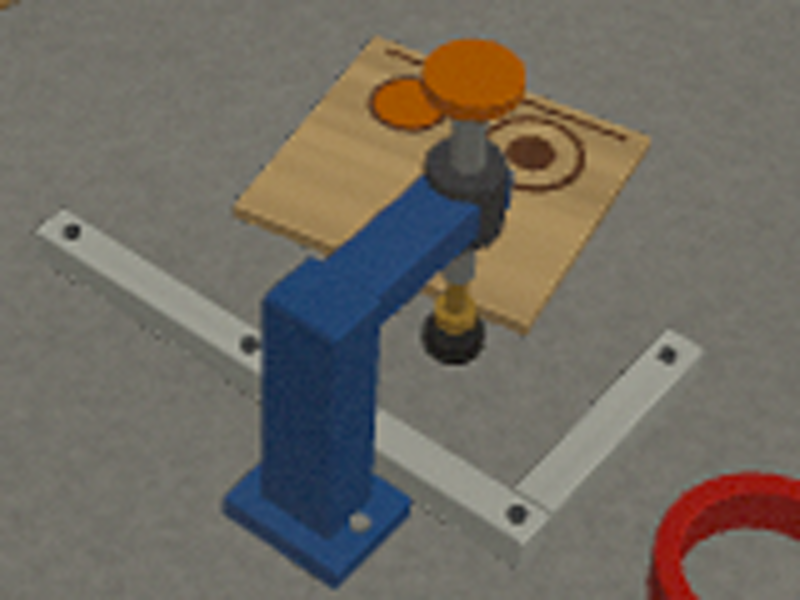

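View pics/side1.png

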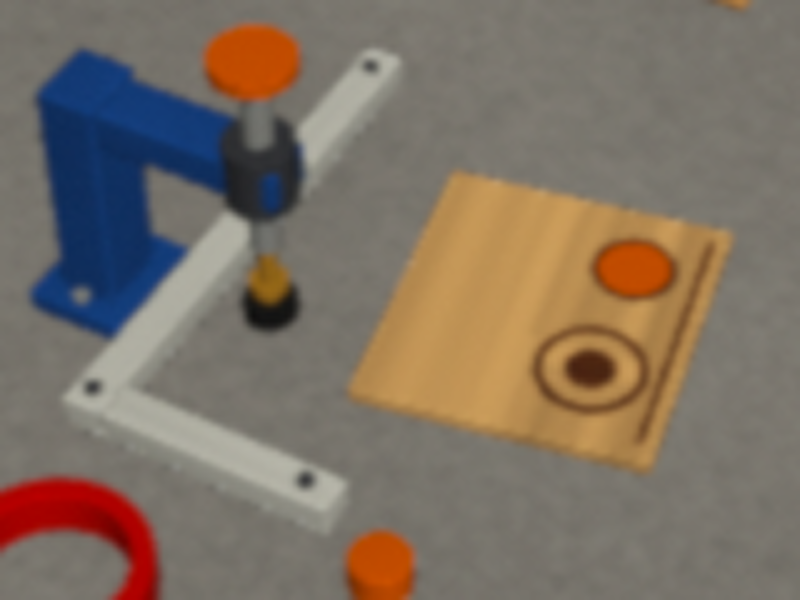

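Read from the 5× crops (top faces):

| Feature | Scene crop | Side crop |
|---|---|---|
| Plaque corners | (375,37), (650,140), (526,326), (235,208) | (458,172), (733,232), (650,466), (350,392) |
| Jig inside corner | (514,487) | (125,385) |
| Fence end | (68,208) | (401,64) |
| Stop end | (668,330) | (347,487) |
| Knob | (474,75) | (252,58) |

```bash
cat > h.py <<'E'
from station import r
import numpy as np
from scipy.optimize import least_squares
np.set_printoptions(precision=4,suppress=True)
def proj(n,P):
    p=r.camera_params(n);P=np.atleast_2d(P)
    c=P@p["extrinsics"][:3,:3].T+p["extrinsics"][:3,3]; u=c@p["camera_matrix"].T
    return u[:,:2]/u[:,2:]
def T(q,L):
    c,s=np.cos(q[2]),np.sin(q[2]); L=np.atleast_2d(L)
    return np.c_[q[0]+c*L[:,0]-s*L[:,1],q[1]+s*L[:,0]+c*L[:,1],L[:,2]]
def fit(L,obs,q0):
    L=np.array(L,float)
    f=lambda q:np.concatenate([(proj(n,T(q,L))-o).ravel() for n,o in obs.items()])
    o=least_squares(f,q0); return o.x,f(o.x).reshape(-1,2)
E
python3 - <<'E'
from h import *
S=lambda a:np.array(a)/5+[215,190]-.4
D=lambda a:np.array(a)/5+[185,215]-.4
obs={"scene":S([(514,487),(68,208),(668,330),(474,75)]),"side":D([(125,385),(401,64),(347,487),(252,58)])}
J=[(0,0,.018),(0,-.25,.018),(-.115,0,.018),(-.04,-.06,.182)]
best=min((fit(J,obs,[.6,.1,y]) for y in np.arange(-3,3,.7)),key=lambda t:(t[1]**2).sum())
j,e=best; print("jig",j,e.tolist())
# plaque corners -> x=±.07 y=±.075 ; scene: A,B,C,D order, side order: D?,..
sc=[(375,37),(650,140),(526,326),(235,208)]; si=[(458,172),(733,232),(650,466),(350,392)]
# individual backprojection to z=.008 to match
def bp(n,uv,z):
    p=r.camera_params(n);R=p["extrinsics"][:3,:3];t=p["extrinsics"][:3,3];o=-R.T@t
    d=R.T@np.linalg.solve(p["camera_matrix"],[*uv,1]);return o+d*(z-o[2])/d[2]
a=np.array([bp("scene",u,.008) for u in S(sc)]);b=np.array([bp("side",u,.008) for u in D(si)])
print(a,b)
idx=[int(np.argmin(np.linalg.norm(b-x,axis=1))) for x in a]
c=a.mean(0); q0=[c[0],c[1],j[2]]
Jl=(a[:,:2]-c[:2])@np.array([[np.cos(j[2]),-np.sin(j[2])],[np.sin(j[2]),np.cos(j[2])]])
P=np.c_[np.sign(Jl)*[.07,.075],np.full(4,.008)]
q,e=fit(P,{"scene":S(sc),"side":D(si)[idx]},q0); print("plaque",q,e.tolist())
d=q[:2]-j[:2];cs,sn=np.cos(j[2]),np.sin(j[2])
print("in jig",cs*d[0]+sn*d[1],-sn*d[0]+cs*d[1],q[2]-j[2])
k=T(j,J);print(k, np.hypot(k[:,0],k[:,1]))
for n,m,uv,uv2 in [("fence",.018,(68,208),(401,64)),("knob",.182,(474,75),(252,58)),]:
    print(n,bp("scene",S(uv),m),bp("side",D(uv2),m))
# obstacles
print("bottle cap",bp("scene",np.array((608,312))*.7,.14),bp("side",np.array((373,468))*.7,.14))
print("tape",bp("scene",np.array((526,436))*.7,.016),bp("side",np.array((279,470))*.7,.016))
print("jar",bp("scene",np.array((615,440))*.7,.07)); print("brush",bp("scene",np.array((322,262))*.7,.01),bp("scene",np.array((232,305))*.7,.01))
E
```

```text
jig [ 0.6679  0.1459 -0.1562] [[0.31137103423679946, 0.7203953619866184], [0.036059851259182096, -0.028753685226746484], [0.6679060692321173, -0.3084887052412171], [1.0501248070036695, -0.8062448335002728], [-0.3695500744642004, -0.14555308991299398], [0.29860654863608715, -1.004679230862024], [-0.0867360576629892, -1.2362310387197795], [-0.300795691303648, -0.8524530389105109]]
[[ 0.4416 -0.0466  0.008 ]
 [ 0.4391  0.1028  0.008 ]
 [ 0.5771  0.1059  0.008 ]
 [ 0.5812 -0.0418  0.008 ]] [[ 0.5779 -0.042   0.008 ]
 [ 0.441  -0.0464  0.008 ]
 [ 0.4371  0.1044  0.008 ]
 [ 0.5751  0.1082  0.008 ]]
plaque [0.5086 0.0302 0.0244] [[0.2645779378790962, -0.24698478514429212], [0.6421016114397275, -0.45609959974459], [0.47678785856464856, 0.0800580214754234], [-0.2768187553105008, -0.3961948712706942], [0.24705740674357912, 0.03521851130255982], [0.24528575744170666, -0.26930415673541575], [-0.47711745157371865, -0.6166373075360525], [-0.7978702371536315, -0.5081948637378844]]
in jig -0.13934179142074946 -0.13907616529667585 0.18059714701924598
[[ 0.6679  0.1459  0.018 ]
 [ 0.629  -0.101   0.018 ]
 [ 0.5543  0.1638  0.018 ]
 [ 0.619   0.0929  0.182 ]] [0.6836 0.637  0.578  0.626 ]
fence [ 0.6291 -0.1011  0.018 ] [ 0.6283 -0.0972  0.018 ]
knob [0.6221 0.0922 0.182 ] [0.6174 0.0951 0.182 ]
bottle cap [0.4953 0.287  0.14  ] [0.4862 0.2893 0.14  ]
tape [0.6536 0.2493 0.016 ] [0.6514 0.2481 0.016 ]
jar [0.6423 0.3568 0.07  ]
brush [ 0.4831 -0.2134  0.01  ] [ 0.6551 -0.2744  0.01  ]
```

Emit:
{"method": "drive_tool", "body": {
  "steps": [0,0,0,-0.0246,0.0331,0,1,0,0,0,-0.0246,0.0331,0,1,0,0,0,-0.0246,0.0331,0,1,0,0,0,-0.0246,0.0331,0,1,0,0,0,-0.0246,0.0331,0,1,0,0,0,-0.0246,0.0331,0,1,0,0,0,-0.0246,0.0331,0,1,0,0,0,-0.0246,0.0331,0,1,0,0,0,-0.0246,0.0331,0,1,0,0,0,-0.0246,0.0331,0,1]
}}

```text
time_s: 1.03
tcp_pos: [0.3294, -0.194, 0.2212]
ee_rot: [[-0.944, -0.331, 0.001], [-0.331, 0.944, -0.0], [-0.001, -0.0, -1.0]]
wrist_force: [1.1, -0.6, 0.3]
gripper_width: 0.998
gripper_force: 0.0
```

Emit:
{"method": "drive_tool", "body": {
  "steps": [0,0,0,-0.0246,0.0331,0,1,0,0,0,-0.0246,0.0331,0,1,0,0,0,-0.0246,0.0331,0,1,0,0,0,-0.0246,0.0331,0,1,0,0,0,-0.0246,0.0331,0,1,0,0,0,-0.0246,0.0331,0,1,0,0,0.1235,0,0,0,1,0,0,0.1235,0,0,0,1,0,0,0.1235,0,0,0,1,0,0,0.1235,0,0,0,1]
}}

```text
time_s: 1.87
tcp_pos: [0.4028, 0.0409, 0.2209]
ee_rot: [[-0.987, 0.16, -0.0], [0.16, 0.987, -0.0], [0.0, -0.0, -1.0]]
wrist_force: [0.2, -0.5, 0.2]
gripper_width: 0.998
gripper_force: 0.0
```

Emit:
{"method": "drive_tool", "body": {
  "steps": [0,0,0,0,0,0.04,1,0,0,0,0,0,0.04,1,0,0,0,0,0,0.04,1,0,0,0,0,0,0.03,1,0,0,0,0,0,0.02,1,0,0,0,0,0,0.02,1,0,0,0,0,0,0.005,1,0,0,0,0,0,0.003,1,0,0,0,0,0,0,1]
}}

```text
time_s: 2.62
tcp_pos: [0.4033, 0.0406, 0.0232]
ee_rot: [[-0.988, 0.155, -0.0], [0.155, 0.988, -0.0], [0.0, -0.0, -1.0]]
wrist_force: [0.5, -0.6, -0.5]
gripper_width: 1.002
gripper_force: 0.0
```

Run:
```python
from h import *
import cv2
print(r.sense()["tcp_pos"],r.sense()["wrist_force"])
im=r.capture("wrist");cv2.imwrite("pics/w1.png",im)
im=r.capture("side");cv2.imwrite("pics/s2.png",cv2.resize(im[190:370,170:410],(800,600),interpolation=cv2.INTER_CUBIC))
```

```text
[0.4033 0.0406 0.0232] [ 0.54   -0.555  -0.5377]
```

View pics/s2.png

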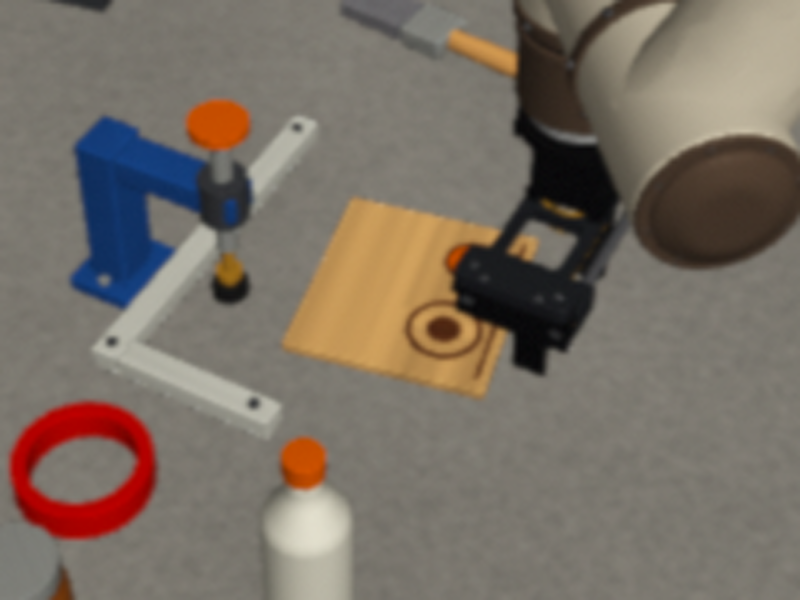

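The plaque is untouched, and the fingers stand just behind its near edge. Next is the push in jig +x.

Emit:
{"method": "drive_tool", "body": {
  "steps": [0,0,0,-0.005,0,0,1,0,0,0,-0.005,0,0,1,0,0,0,-0.005,0,0,1,0,0,0,-0.005,0,0,1,0,0,0,-0.005,0,0,1,0,0,0,-0.005,0,0,1,0,0,0,-0.005,0,0,1,0,0,0,-0.005,0,0,1]
}}

```text
time_s: 3.38
tcp_pos: [0.443, 0.0341, 0.023]
ee_rot: [[-0.988, 0.156, -0.0], [0.156, 0.988, -0.0], [0.0, -0.0, -1.0]]
wrist_force: [-0.1, 0.5, 0.7]
gripper_width: 1.002
gripper_force: 0.0
```

Emit:
{"method": "drive_tool", "body": {
  "steps": [0,0,0,-0.005,0,0,1,0,0,0,-0.005,0,0,1,0,0,0,-0.005,0,0,1,0,0,0,-0.005,0,0,1,0,0,0,-0.005,0,0,1,0,0,0,-0.005,0,0,1]
}}

```text
time_s: 3.88
tcp_pos: [0.4726, 0.0295, 0.023]
ee_rot: [[-0.988, 0.156, -0.0], [0.156, 0.988, 0.0], [0.0, 0.0, -1.0]]
wrist_force: [-0.2, 0.1, -0.1]
gripper_width: 1.0
gripper_force: 0.0
```

Run:
```python
from h import *
import cv2
im=r.capture("side")[190:340,170:370]
sc=r.capture("scene")[170:320,200:400]
o=cv2.resize(np.vstack([im,sc]),(800,1200),interpolation=cv2.INTER_CUBIC)
cv2.imwrite("pics/s3.png",cv2.resize(np.hstack([im,sc]),(800,300),interpolation=cv2.INTER_CUBIC))
```

```text
(no output)
```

View pics/s3.png

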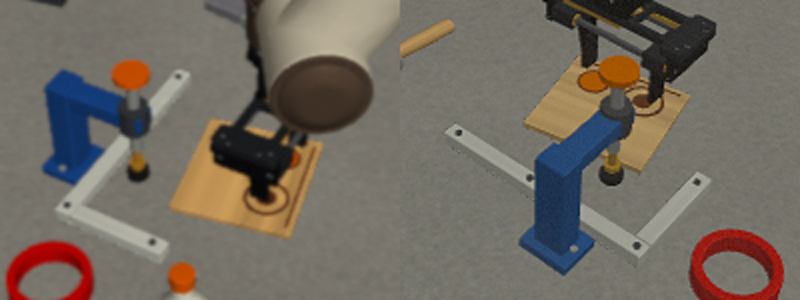

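The fingers are passing above the plaque, near the ring at right crop (655,100), so the open fingertips sit higher than stated. I'll work out their real height.

Run:
```python
from h import *
s=r.sense();t=s["tcp_pos"];y=s["ee_rot"][:,1]
for h in (0,.004,.01,.015,.02,.03):
    for k in (-.05,.05):
        p=t+k*y;p=[p[0],p[1],h]
        a=proj("scene",p)[0];b=proj("side",p)[0]
        print(h,k,"scene crop",(a-[200,170])*2+[400,0],"side crop",(b-[170,190])*2)
```

```text
0 -0.05 scene crop [588.4772  76.9934] side crop [296.0064 157.0313]
0 0.05 scene crop [655.2925 113.6582] side crop [257.6039 213.5245]
0.004 -0.05 scene crop [588.5982  74.5662] side crop [296.1529 154.6305]
0.004 0.05 scene crop [655.5805 111.2144] side crop [257.6752 211.1098]
0.01 -0.05 scene crop [588.7806  70.9042] side crop [296.3739 151.0107]
0.01 0.05 scene crop [656.0152 107.5266] side crop [257.7829 207.4679]
0.015 -0.05 scene crop [588.9337  67.8329] side crop [296.5591 147.9771]
0.015 0.05 scene crop [656.3799 104.4327] side crop [257.8732 204.4148]
0.02 -0.05 scene crop [589.0876  64.7437] side crop [296.7452 144.9277]
0.02 0.05 scene crop [656.7468 101.3199] side crop [257.9639 201.3449]
0.03 -0.05 scene crop [589.3982  58.5106] side crop [297.1204 138.7812]
0.03 0.05 scene crop [657.4874  95.037 ] side crop [258.1469 195.1543]
```

Emit:
{"method": "drive_tool", "body": {
  "steps": [0,0,0,0.01,0,-0.005,1,0,0,0,0.02,0,0,1,0,0,0,0.02,0,0,1,0,0,0,0.02,0,0,1,0,0,0,0,0,0.01,1,0,0,0,0,0,0.003,1,0,0,0,0,0,0.0015,1,0,0,0,0,0,0,1]
}}

```text
time_s: 4.65
tcp_pos: [0.4031, 0.0406, 0.0136]
ee_rot: [[-0.988, 0.155, -0.0], [0.155, 0.988, -0.0], [0.0, -0.0, -1.0]]
wrist_force: [-0.7, -0.2, -1.1]
gripper_width: 1.005
gripper_force: 0.0
```

Emit:
{"method": "drive_tool", "body": {
  "steps": [0,0,0,0,0,0.001,1,0,0,0,0,0,0.001,1,0,0,0,0,0,0,1]
}}

```text
time_s: 4.9
tcp_pos: [0.4032, 0.0404, 0.0115]
ee_rot: [[-0.988, 0.156, -0.0], [0.156, 0.988, 0.0], [0.0, 0.0, -1.0]]
wrist_force: [1.0, 0.3, 0.2]
gripper_width: 1.001
gripper_force: 0.0
```

Emit:
{"method": "drive_tool", "body": {
  "steps": [0,0,0,0,0,0.001,1,0,0,0,0,0,0.001,1,0,0,0,0,0,0,1]
}}

```text
time_s: 5.15
tcp_pos: [0.4029, 0.0404, 0.0094]
ee_rot: [[-0.988, 0.156, -0.0], [0.156, 0.988, -0.0], [0.0, -0.0, -1.0]]
wrist_force: [-0.8, 0.2, 0.2]
gripper_width: 0.998
gripper_force: 0.0
```

Emit:
{"method": "drive_tool", "body": {
  "steps": [0,0,0,0,0,0.001,1,0,0,0,0,0,0.001,1,0,0,0,0,0,0,1]
}}

```text
time_s: 5.4
tcp_pos: [0.4029, 0.0404, 0.0074]
ee_rot: [[-0.988, 0.156, -0.0], [0.156, 0.988, -0.0], [0.0, -0.0, -1.0]]
wrist_force: [-0.2, 0.0, -0.3]
gripper_width: 1.002
gripper_force: 0.0
```

Emit:
{"method": "drive_tool", "body": {
  "steps": [0,0,0,0,0,0.001,1,0,0,0,0,0,0,1]
}}

```text
time_s: 5.57
tcp_pos: [0.4029, 0.0404, 0.0064]
ee_rot: [[-0.988, 0.156, -0.0], [0.156, 0.988, -0.0], [0.0, -0.0, -1.0]]
wrist_force: [0.3, 0.8, 0.8]
gripper_width: 1.003
gripper_force: 0.0
```

Emit:
{"method": "drive_tool", "body": {
  "steps": [0,0,0,0,0,0.001,1,0,0,0,0,0,0,1]
}}

```text
time_s: 5.73
tcp_pos: [0.4029, 0.0404, 0.0054]
ee_rot: [[-0.988, 0.156, -0.0], [0.156, 0.988, -0.0], [0.0, -0.0, -1.0]]
wrist_force: [-0.1, 0.5, -0.5]
gripper_width: 0.999
gripper_force: 0.0
```

Emit:
{"method": "drive_tool", "body": {
  "steps": [0,0,0,0,0,0.001,1,0,0,0,0,0,0,1]
}}

```text
time_s: 5.9
tcp_pos: [0.4029, 0.0404, 0.0044]
ee_rot: [[-0.988, 0.156, -0.0], [0.156, 0.988, -0.0], [0.0, -0.0, -1.0]]
wrist_force: [-0.1, 0.3, 0.4]
gripper_width: 1.001
gripper_force: 0.0
```

Emit:
{"method": "drive_tool", "body": {
  "steps": [0,0,0,0,0,0.001,1,0,0,0,0,0,0,1]
}}

```text
time_s: 6.07
tcp_pos: [0.4029, 0.0404, 0.0034]
ee_rot: [[-0.988, 0.156, -0.0], [0.156, 0.988, -0.0], [0.0, -0.0, -1.0]]
wrist_force: [-0.5, -0.6, -1.2]
gripper_width: 1.002
gripper_force: 0.0
```

Emit:
{"method": "drive_tool", "body": {
  "steps": [0,0,0,0,0,0.001,1,0,0,0,0,0,0,1]
}}

```text
time_s: 6.23
tcp_pos: [0.4029, 0.0404, 0.0024]
ee_rot: [[-0.988, 0.156, -0.0], [0.156, 0.988, -0.0], [0.0, -0.0, -1.0]]
wrist_force: [1.1, 0.2, -0.1]
gripper_width: 0.996
gripper_force: 0.0
```

Emit:
{"method": "drive_tool", "body": {
  "steps": [0,0,0,0,0,0.001,1,0,0,0,0,0,0,1]
}}

```text
time_s: 6.4
tcp_pos: [0.4029, 0.0404, 0.0014]
ee_rot: [[-0.988, 0.156, -0.0], [0.156, 0.988, -0.0], [0.0, -0.0, -1.0]]
wrist_force: [-0.1, -0.6, -0.1]
gripper_width: 0.998
gripper_force: 0.0
```

Run:
```python
from h import *
import cv2
s=r.sense();t=s["tcp_pos"];y=s["ee_rot"][:,1];print(t,s["wrist_force"])
im=r.capture("side")[205:325,230:390];sc=r.capture("scene")[130:250,230:390]
cv2.imwrite("pics/s4.png",cv2.resize(np.vstack([im,sc])[:,:],(640,960),interpolation=cv2.INTER_CUBIC)[:, :] if 0 else cv2.resize(np.hstack([im,sc]),(800,300),interpolation=cv2.INTER_CUBIC))
for h in (0,.005,.01,.015):
    for k in (-.05,.05):
        p=t+k*y;p=[p[0],p[1],h]
        print(h,k,"scene",(proj("scene",p)[0]-[230,130])*2.5+[400,0],"side",(proj("side",p)[0]-[230,205])*2.5)
```

```text
[0.4029 0.0404 0.0014] [-0.1204 -0.6213 -0.1173]
0 -0.05 scene [603.2011 160.7597] side [290.0855 184.8731]
0 0.05 scene [685.407  203.4033] side [245.0345 258.6935]
0.005 -0.05 scene [603.5027 157.0012] side [290.5042 181.104 ]
0.005 0.05 scene [685.961 199.612] side [245.3522 254.91  ]
0.01 -0.05 scene [603.806  153.2216] side [290.925  177.3149]
0.01 0.05 scene [686.5183 195.7985] side [245.6716 251.1053]
0.015 -0.05 scene [604.111  149.4207] side [291.3481 173.5059]
0.015 0.05 scene [687.0788 191.9627] side [245.9927 247.2793]
```

View pics/s4.png

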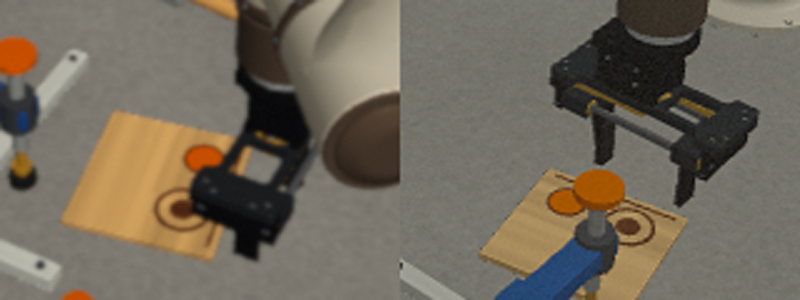

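The tips now read about 0–2 mm above the bench, at scene (603,163) and (685,204). I'll push at this height.

Emit:
{"method": "drive_tool", "body": {
  "steps": [0,0,0,-0.004,0,0,1,0,0,0,-0.004,0,0,1,0,0,0,-0.004,0,0,1,0,0,0,-0.004,0,0,1,0,0,0,-0.004,0,0,1,0,0,0,-0.004,0,0,1]
}}

```text
time_s: 7.0
tcp_pos: [0.427, 0.0366, 0.0015]
ee_rot: [[-0.988, 0.156, -0.0], [0.156, 0.988, -0.0], [0.0, -0.0, -1.0]]
wrist_force: [-1.2, 0.3, 0.7]
gripper_width: 1.003
gripper_force: 0.4
```

Emit:
{"method": "drive_tool", "body": {
  "steps": [0,0,0,-0.004,0,0,1,0,0,0,-0.004,0,0,1,0,0,0,-0.004,0,0,1,0,0,0,-0.004,0,0,1,0,0,0,-0.004,0,0,1,0,0,0,-0.004,0,0,1]
}}

```text
time_s: 7.5
tcp_pos: [0.4508, 0.0329, 0.0015]
ee_rot: [[-0.988, 0.156, -0.0], [0.156, 0.988, 0.0], [0.0, -0.0, -1.0]]
wrist_force: [-1.2, 0.6, -0.7]
gripper_width: 1.001
gripper_force: 0.3
```

Emit:
{"method": "drive_tool", "body": {
  "steps": [0,0,0,-0.004,0,0,1,0,0,0,-0.004,0,0,1,0,0,0,-0.004,0,0,1,0,0,0,-0.004,0,0,1,0,0,0,-0.004,0,0,1,0,0,0,-0.004,0,0,1,0,0,0,-0.004,0,0,1,0,0,0,-0.004,0,0,1,0,0,0,-0.002,0,0,1]
}}

```text
time_s: 8.25
tcp_pos: [0.4848, 0.0277, 0.0016]
ee_rot: [[-0.988, 0.156, 0.001], [0.156, 0.988, 0.0], [-0.001, 0.0, -1.0]]
wrist_force: [-0.5, -0.4, 0.3]
gripper_width: 1.0
gripper_force: 0.4
```

Emit:
{"method": "drive_tool", "body": {
  "steps": [0,0,0,-0.001,0,0,1,0,0,0,-0.001,0,0,1,0,0,0,-0.001,0,0,1,0,0,0,-0.001,0,0,1]
}}

```text
time_s: 8.58
tcp_pos: [0.4878, 0.027, 0.0015]
ee_rot: [[-0.988, 0.156, -0.0], [0.156, 0.988, 0.0], [0.0, -0.0, -1.0]]
wrist_force: [-0.7, 0.1, 0.2]
gripper_width: 0.999
gripper_force: 0.3
```

Run:
```python
from h import *
import cv2
s=r.sense();print(s["tcp_pos"],s["wrist_force"])
x,y=195,240
im=r.capture("side")[y:y+80,x:x+107];sc=r.capture("scene")[190:270,270:377]
o=np.hstack([im,sc]);cv2.imwrite("pics/s5.png",cv2.resize(o,(214*3,240),interpolation=cv2.INTER_CUBIC))
cv2.imwrite("pics/raw_side5.png",im)
```

```text
[0.4878 0.027  0.0015] [-0.6753  0.0752  0.2366]
```

View pics/s5.png

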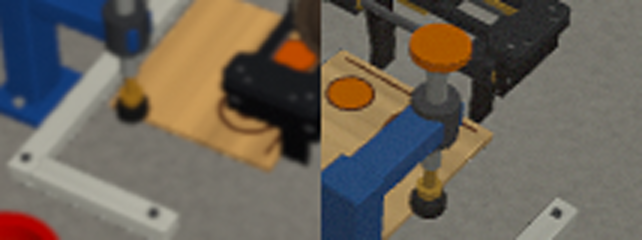

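The plaque is square to the jig and nearing the fence: its edge is close to the fence line in the left view. I'll creep from here.

Emit:
{"method": "drive_tool", "body": {
  "steps": [0,0,0,-0.001,0,0,1,0,0,0,-0.001,0,0,1,0,0,0,-0.001,0,0,1,0,0,0,-0.001,0,0,1,0,0,0,-0.001,0,0,1]
}}

```text
time_s: 9.1
tcp_pos: [0.4929, 0.0263, 0.0016]
ee_rot: [[-0.988, 0.156, -0.0], [0.156, 0.988, -0.0], [0.0, -0.0, -1.0]]
wrist_force: [-0.0, -0.5, 1.0]
gripper_width: 1.0
gripper_force: 0.5
```

Emit:
{"method": "drive_tool", "body": {
  "steps": [0,0,0,-0.001,0,0,1,0,0,0,-0.001,0,0,1]
}}

```text
time_s: 9.27
tcp_pos: [0.4949, 0.026, 0.0016]
ee_rot: [[-0.988, 0.156, -0.0], [0.156, 0.988, -0.0], [0.0, -0.0, -1.0]]
wrist_force: [-0.9, 1.1, 1.0]
gripper_width: 0.999
gripper_force: 0.5
```

Emit:
{"method": "drive_tool", "body": {
  "steps": [0,0,0,-0.001,0,0,1,0,0,0,0,0,0,1]
}}

```text
time_s: 9.43
tcp_pos: [0.4956, 0.0257, 0.0015]
ee_rot: [[-0.988, 0.156, -0.001], [0.156, 0.988, -0.0], [0.001, -0.0, -1.0]]
wrist_force: [-2.3, -0.6, 0.6]
gripper_width: 1.003
gripper_force: 0.9
```

Emit:
{"method": "drive_tool", "body": {
  "steps": [0,0,0,-0.0005,0,0,1,0,0,0,0,0,0,1]
}}

```text
time_s: 9.6
tcp_pos: [0.4957, 0.0257, 0.0015]
ee_rot: [[-0.988, 0.155, -0.001], [0.155, 0.988, -0.0], [0.001, -0.001, -1.0]]
wrist_force: [-3.5, 1.7, 1.6]
gripper_width: 1.001
gripper_force: 1.7
```

Emit:
{"method": "drive_tool", "body": {
  "steps": [0,0,0,-0.0005,0,0,1,0,0,0,0,0,0,1]
}}

```text
time_s: 9.77
tcp_pos: [0.4957, 0.0255, 0.0014]
ee_rot: [[-0.988, 0.155, -0.002], [0.155, 0.988, -0.001], [0.002, -0.001, -1.0]]
wrist_force: [-4.9, 1.6, 3.6]
gripper_width: 1.003
gripper_force: 2.5
```

The plaque is flush against the fence at about 5 N. Retreating.

Emit:
{"method": "drive_tool", "body": {
  "steps": [0,0,0,0.004,0,0,1,0,0,0,0.01,0,0,1,0,0,0,0,0,-0.03,1,0,0,0,0,0,-0.03,1,0,0,0,0,-0.03,0,1,0,0,0,0,-0.035,0,1,0,0,0,0,-0.035,0,1,0,0,0,0,0,0,1]
}}

```text
time_s: 10.43
tcp_pos: [0.4656, -0.0744, 0.0616]
ee_rot: [[-0.987, 0.161, 0.0], [0.161, 0.987, -0.0], [-0.0, -0.0, -1.0]]
wrist_force: [-0.2, 0.3, -0.4]
gripper_width: 1.0
gripper_force: 0.0
```

Run:
```python
from h import *
s=r.sense();print(s["joints"],s["tcp_pos"])
j=np.array([.6679,.1459]);c,sn=np.cos(-.1562),np.sin(-.1562)
d=s["tcp_pos"][:2]-j;print("jig",c*d[0]+sn*d[1],-sn*d[0]+c*d[1])
```

```text
[  10.7331   18.3184  -32.5707    0.0016  -39.1103 -109.9796] [ 0.4656 -0.0744  0.0616]
jig -0.16553393465801675 -0.24907318529157269
```

Emit:
{"method": "drive_tool", "body": {
  "steps": [0,0,0,-0.031,0,0,1,0,0,0,-0.031,0,0,1,0,0,0,-0.03,0,0,1,0,0,-0.121,0,0,0,1,0,0,-0.121,0,0,0,1,0,0,-0.121,0,0,0,1,0,0,-0.121,0,0,0,1,0,0,-0.121,0,0,0,1,0,0,-0.121,0,0,0,1,0,0,-0.121,0,0,0,1]
}}

```text
time_s: 11.27
tcp_pos: [0.5584, -0.0849, 0.0615]
ee_rot: [[-0.767, -0.642, 0.001], [-0.642, 0.767, 0.0], [-0.001, -0.001, -1.0]]
wrist_force: [0.2, 0.1, -0.3]
gripper_width: 1.001
gripper_force: 0.0
```

Emit:
{"method": "drive_tool", "body": {
  "steps": [0,0,-0.121,0,0,0,1,0,0,-0.121,0,0,0,1,0,0,-0.121,0,0,0,1,0,0,-0.121,0,0,0,1,0,0,-0.121,0,0,0,1,0,0,-0.119,0,0,0,1,0,0,0,0,0,0,1,0,0,0,0,0,0,1]
}}

```text
time_s: 11.93
tcp_pos: [0.5583, -0.0849, 0.0615]
ee_rot: [[-0.158, -0.987, 0.001], [-0.987, 0.158, -0.0], [-0.0, -0.001, -1.0]]
wrist_force: [-0.5, 0.1, 0.5]
gripper_width: 1.001
gripper_force: 0.0
```

Emit:
{"method": "drive_tool", "body": {
  "steps": [0,0,0,0.012,0,0,1,0,0,0,0,0,0.025,1,0,0,0,0,0,0.02,1,0,0,0,0,0,0.008,1,0,0,0,0,0,0.005,1,0,0,0,0,0,0.002,1,0,0,0,0,0,0,1]
}}

```text
time_s: 12.52
tcp_pos: [0.5568, -0.0972, 0.0017]
ee_rot: [[-0.156, -0.988, 0.0], [-0.988, 0.156, -0.0], [0.0, -0.0, -1.0]]
wrist_force: [0.3, -0.5, 1.3]
gripper_width: 1.003
gripper_force: 0.0
```

Emit:
{"method": "drive_tool", "body": {
  "steps": [0,0,0,-0.004,0,0,1,0,0,0,-0.004,0,0,1,0,0,0,-0.004,0,0,1,0,0,0,-0.004,0,0,1,0,0,0,-0.004,0,0,1,0,0,0,-0.004,0,0,1,0,0,0,-0.004,0,0,1,0,0,0,-0.004,0,0,1]
}}

```text
time_s: 13.18
tcp_pos: [0.5615, -0.0651, 0.0017]
ee_rot: [[-0.155, -0.988, 0.0], [-0.988, 0.155, -0.0], [0.0, -0.0, -1.0]]
wrist_force: [0.0, -1.0, 0.8]
gripper_width: 0.999
gripper_force: 0.5
```

Emit:
{"method": "drive_tool", "body": {
  "steps": [0,0,0,-0.004,0,0,1,0,0,0,-0.004,0,0,1,0,0,0,-0.004,0,0,1,0,0,0,-0.004,0,0,1,0,0,0,-0.004,0,0,1]
}}

```text
time_s: 13.6
tcp_pos: [0.5646, -0.0454, 0.0016]
ee_rot: [[-0.155, -0.988, -0.0], [-0.988, 0.155, -0.0], [0.0, 0.0, -1.0]]
wrist_force: [0.3, -0.2, 0.8]
gripper_width: 1.003
gripper_force: 0.6
```

Emit:
{"method": "drive_tool", "body": {
  "steps": [0,0,0,-0.004,0,0,1,0,0,0,-0.004,0,0,1,0,0,0,-0.004,0,0,1,0,0,0,-0.004,0,0,1,0,0,0,-0.004,0,0,1,0,0,0,-0.004,0,0,1,0,0,0,-0.004,0,0,1,0,0,0,-0.004,0,0,1,0,0,0,-0.002,0,0,1]
}}

```text
time_s: 14.35
tcp_pos: [0.5699, -0.0116, 0.0015]
ee_rot: [[-0.155, -0.988, -0.0], [-0.988, 0.155, 0.0], [-0.0, 0.0, -1.0]]
wrist_force: [-1.0, -1.7, 1.0]
gripper_width: 1.002
gripper_force: 0.6
```

Emit:
{"method": "drive_tool", "body": {
  "steps": [0,0,0,-0.001,0,0,1,0,0,0,-0.001,0,0,1,0,0,0,-0.001,0,0,1,0,0,0,-0.001,0,0,1,0,0,0,-0.001,0,0,1]
}}

```text
time_s: 14.77
tcp_pos: [0.5705, -0.0072, 0.0015]
ee_rot: [[-0.156, -0.988, -0.0], [-0.988, 0.156, -0.0], [0.0, 0.0, -1.0]]
wrist_force: [-0.5, -1.0, 0.8]
gripper_width: 0.999
gripper_force: 0.6
```

Emit:
{"method": "drive_tool", "body": {
  "steps": [0,0,0,-0.001,0,0,1,0,0,0,-0.001,0,0,1]
}}

```text
time_s: 14.93
tcp_pos: [0.5708, -0.0052, 0.0015]
ee_rot: [[-0.156, -0.988, -0.0], [-0.988, 0.156, -0.0], [0.0, 0.0, -1.0]]
wrist_force: [-0.9, -0.8, 1.0]
gripper_width: 1.0
gripper_force: 0.5
```

Emit:
{"method": "drive_tool", "body": {
  "steps": [0,0,0,-0.001,0,0,1,0,0,0,-0.001,0,0,1]
}}

```text
time_s: 15.1
tcp_pos: [0.5712, -0.0032, 0.0015]
ee_rot: [[-0.155, -0.988, -0.0], [-0.988, 0.155, 0.0], [0.0, 0.0, -1.0]]
wrist_force: [-0.7, -0.6, 0.1]
gripper_width: 0.999
gripper_force: 0.5
```

Emit:
{"method": "drive_tool", "body": {
  "steps": [0,0,0,-0.001,0,0,1,0,0,0,0,0,0,1]
}}

```text
time_s: 15.27
tcp_pos: [0.5713, -0.0025, 0.0015]
ee_rot: [[-0.155, -0.988, -0.0], [-0.988, 0.155, -0.0], [0.001, 0.0, -1.0]]
wrist_force: [-0.4, -3.1, 0.5]
gripper_width: 1.002
gripper_force: 1.3
```

Emit:
{"method": "drive_tool", "body": {
  "steps": [0,0,0,-0.0005,0,0,1,0,0,0,0,0,0,1]
}}

```text
time_s: 15.43
tcp_pos: [0.5713, -0.0024, 0.0015]
ee_rot: [[-0.155, -0.988, -0.001], [-0.988, 0.155, -0.001], [0.001, 0.001, -1.0]]
wrist_force: [0.6, -4.7, -0.2]
gripper_width: 1.001
gripper_force: 2.3
```

Now flush against the side stop too. I'll back off and re-seat it gently against the fence, opposite its final place.

Emit:
{"method": "drive_tool", "body": {
  "steps": [0,0,0,0.004,0,0,1,0,0,0,0.01,0,0,1,0,0,0,0,0,-0.03,1,0,0,0,0,0,-0.03,1,0,0,0,0,0.034,0,1,0,0,0,0,0.034,0,1,0,0,0,0,0.032,0,1,0,0,0.121,0,0,0,1,0,0,0.121,0,0,0,1,0,0,0.121,0,0,0,1]
}}

```text
time_s: 16.27
tcp_pos: [0.4702, -0.0, 0.0621]
ee_rot: [[-0.501, -0.866, 0.001], [-0.866, 0.501, 0.001], [-0.001, -0.001, -1.0]]
wrist_force: [0.3, 1.1, -0.3]
gripper_width: 0.999
gripper_force: 0.0
```

Emit:
{"method": "drive_tool", "body": {
  "steps": [0,0,0.121,0,0,0,1,0,0,0.121,0,0,0,1,0,0,0.121,0,0,0,1,0,0,0.121,0,0,0,1,0,0,0.121,0,0,0,1,0,0,0.121,0,0,0,1,0,0,0.121,0,0,0,1,0,0,0.121,0,0,0,1,0,0,0.121,0,0,0,1,0,0,0.119,0,0,0,1]
}}

```text
time_s: 17.1
tcp_pos: [0.4706, -0.0002, 0.0617]
ee_rot: [[-0.987, 0.162, 0.001], [0.162, 0.987, 0.001], [-0.001, 0.001, -1.0]]
wrist_force: [0.2, 0.6, 0.2]
gripper_width: 0.999
gripper_force: 0.0
```

Emit:
{"method": "drive_tool", "body": {
  "steps": [0,0,0,0,0.032,0,1,0,0,0,0,0.032,0,1,0,0,0,0,0.03,0,1,0,0,0,0,0,0,1]
}}

```text
time_s: 17.43
tcp_pos: [0.4875, 0.0968, 0.0622]
ee_rot: [[-0.988, 0.152, 0.004], [0.152, 0.988, 0.002], [-0.004, 0.003, -1.0]]
wrist_force: [0.6, 0.3, -1.0]
gripper_width: 0.999
gripper_force: 0.0
```

Run:
```python
from h import *
import cv2
s=r.sense();print(s["joints"],s["tcp_pos"])
j=np.array([.6679,.1459]);c,sn=np.cos(-.1562),np.sin(-.1562)
d=s["tcp_pos"][:2]-j;print("jig",c*d[0]+sn*d[1],-sn*d[0]+c*d[1])
im=r.capture("side")[235:335,180:300];sc=r.capture("scene")[205:305,220:340]
cv2.imwrite("pics/s6.png",cv2.resize(np.hstack([im,sc]),(800,333),interpolation=cv2.INTER_CUBIC))
```

```text
[  29.9915   20.2     -29.2829    0.0078  -40.2407 -128.7153] [0.4875 0.0968 0.0622]
jig -0.17059281877522764 -0.07655975196238578
```

View pics/s6.png

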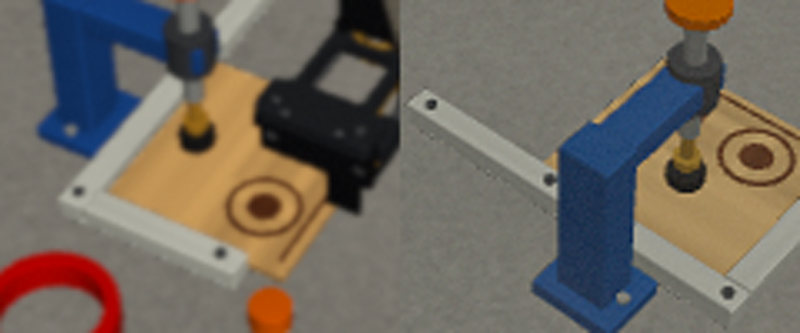

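The plaque sits in the corner against both bars (corner at left-view (110,188), right-view (735,270)), and the pad is still above it. Doing the re-seat push.

Emit:
{"method": "drive_tool", "body": {
  "steps": [0,0,0,0,0,0.025,1,0,0,0,0,0,0.02,1,0,0,0,0,0,0.01,1,0,0,0,0,0,0.005,1,0,0,0,-0.004,0,0,1,0,0,0,-0.004,0,0,1,0,0,0,-0.004,0,0,1,0,0,0,-0.002,0,0,1,0,0,0,-0.002,0,0,1,0,0,0,0,0,0,1]
}}

```text
time_s: 18.37
tcp_pos: [0.5017, 0.0904, 0.0021]
ee_rot: [[-0.988, 0.156, 0.001], [0.156, 0.988, 0.001], [-0.001, 0.001, -1.0]]
wrist_force: [0.5, -0.2, -0.6]
gripper_width: 1.001
gripper_force: 0.0
```

Emit:
{"method": "drive_tool", "body": {
  "steps": [0,0,0,-0.001,0,0,1,0,0,0,0,0,0,1]
}}

```text
time_s: 18.53
tcp_pos: [0.502, 0.0902, 0.0017]
ee_rot: [[-0.988, 0.155, 0.0], [0.155, 0.988, 0.0], [-0.0, 0.0, -1.0]]
wrist_force: [0.7, 0.5, -0.3]
gripper_width: 1.005
gripper_force: 0.0
```

Emit:
{"method": "drive_tool", "body": {
  "steps": [0,0,0,-0.001,0,0,1,0,0,0,0,0,0,1]
}}

```text
time_s: 18.7
tcp_pos: [0.503, 0.09, 0.0016]
ee_rot: [[-0.988, 0.155, 0.0], [0.155, 0.988, 0.0], [-0.0, 0.0, -1.0]]
wrist_force: [-0.2, 0.7, 0.0]
gripper_width: 0.996
gripper_force: 0.0
```

Emit:
{"method": "drive_tool", "body": {
  "steps": [0,0,0,-0.001,0,0,1,0,0,0,-0.001,0,0,1]
}}

```text
time_s: 18.87
tcp_pos: [0.5049, 0.0897, 0.0016]
ee_rot: [[-0.988, 0.155, -0.0], [0.155, 0.988, -0.0], [0.0, -0.0, -1.0]]
wrist_force: [0.1, 0.3, -0.6]
gripper_width: 0.999
gripper_force: 0.0
```

Emit:
{"method": "drive_tool", "body": {
  "steps": [0,0,0,-0.001,0,0,1,0,0,0,0,0,0,1]
}}

```text
time_s: 19.03
tcp_pos: [0.5055, 0.0894, 0.0014]
ee_rot: [[-0.988, 0.156, -0.001], [0.156, 0.988, -0.0], [0.001, -0.0, -1.0]]
wrist_force: [-0.9, 0.6, 0.8]
gripper_width: 0.995
gripper_force: 0.8
```

Emit:
{"method": "drive_tool", "body": {
  "steps": [0,0,0,-0.0005,0,0,1,0,0,0,0,0,0,1]
}}

```text
time_s: 19.2
tcp_pos: [0.5056, 0.0893, 0.0014]
ee_rot: [[-0.988, 0.155, -0.002], [0.155, 0.988, -0.0], [0.001, -0.001, -1.0]]
wrist_force: [-2.8, 1.3, 1.5]
gripper_width: 0.997
gripper_force: 1.7
```

Emit:
{"method": "drive_tool", "body": {
  "steps": [0,0,0,0.004,0,0,1,0,0,0,0.01,0,0,1,0,0,0,0,0,-0.039,1,0,0,0,0,0,-0.039,0,0,0,0,0,0,-0.039,0,0,0,0,0,0,-0.039,0,0,0,0,0,0,-0.039,0,0,0,0,0,0,-0.039,0,0,0,0,0,0,0,0]
}}

```text
time_s: 19.95
tcp_pos: [0.4964, 0.0929, 0.2443]
ee_rot: [[-0.988, 0.154, 0.017], [0.154, 0.988, 0.005], [-0.016, 0.008, -1.0]]
wrist_force: [1.6, -0.0, 1.0]
gripper_width: 0.63
gripper_force: 0.0
```

Emit:
{"method": "drive_tool", "body": {
  "steps": [0,0,0,-0.0313,0.0055,0,0,0,0,0,-0.0313,0.0055,0,0,0,0,0,-0.0313,0.0055,0,0,0,0,0,-0.0313,0.0055,0,0,0,0,0,0,0,0,0,0,0,0,0,0,0,0,0,0,0,0,0,0,0,0,0,0,0,0,0,0]
}}

```text
time_s: 20.62
tcp_pos: [0.6186, 0.0939, 0.2357]
ee_rot: [[-0.988, 0.155, -0.0], [0.155, 0.988, 0.0], [0.0, 0.0, -1.0]]
wrist_force: [-0.7, 0.6, -0.5]
gripper_width: 0.043
gripper_force: 0.0
```

Run:
```python
from h import *
import cv2
s=r.sense();print(s["tcp_pos"],s["ee_rot"],s["wrist_force"],s["gripper_width"])
im=r.capture("side")[175:325,170:320];sc=r.capture("scene")[150:300,220:370]
cv2.imwrite("pics/s7.png",cv2.resize(np.hstack([im,sc]),(800,400),interpolation=cv2.INTER_CUBIC))
t=s["tcp_pos"]
for h in (t[2]-.019,.182): print(h,(proj("side",[t[0],t[1],h])-[170,175])*2.667,(proj("scene",[t[0],t[1],h])-[220,150])*2.667+[400,0])
```

```text
[0.6186 0.0939 0.2357] [[-0.9879  0.1553 -0.0001]
 [ 0.1553  0.9879  0.    ]
 [ 0.0001  0.     -1.    ]] [-0.68    0.5989 -0.4834] 0.043384316449997934
0.21667503560229473 [[169.9145 100.5545]] [[645.8953 105.8995]]
0.182 [[172.5554 135.2351]] [[642.8302 143.6167]]
```

View pics/s7.png

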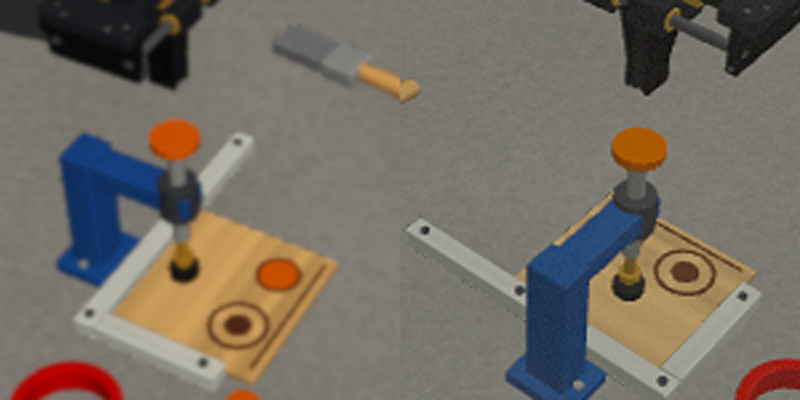

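The knob tops read at side (175,138) and scene (639,146), within about 3 mm of the tool axis, and the plaque is flush. Descending to feel for the knob.

Emit:
{"method": "drive_tool", "body": {
  "steps": [0,0,0,0,0,0.01,0,0,0,0,0,0,0.01,0,0,0,0,0,0,0.01,0,0,0,0,0,0,0.004,0,0,0,0,0,0,0,0]
}}

```text
time_s: 21.13
tcp_pos: [0.6185, 0.0936, 0.1993]
ee_rot: [[-0.988, 0.156, -0.004], [0.156, 0.988, -0.001], [0.004, -0.002, -1.0]]
wrist_force: [0.7, -0.1, 0.6]
gripper_width: 0.005
gripper_force: 0.0
```

Emit:
{"method": "drive_tool", "body": {
  "steps": [0,0,0,0,0,0.002,0,0,0,0,0,0,0.002,0,0,0,0,0,0,0,0]
}}

```text
time_s: 21.38
tcp_pos: [0.6197, 0.0939, 0.1974]
ee_rot: [[-0.988, 0.156, -0.0], [0.156, 0.988, 0.0], [0.0, 0.0, -1.0]]
wrist_force: [-0.1, 0.6, 0.0]
gripper_width: 0.006
gripper_force: 0.0
```

Emit:
{"method": "drive_tool", "body": {
  "steps": [0,0,0,0,0,0.002,0,0,0,0,0,0,0.002,0,0,0,0,0,0,0,0]
}}

```text
time_s: 21.63
tcp_pos: [0.6194, 0.0939, 0.1932]
ee_rot: [[-0.988, 0.156, -0.001], [0.156, 0.988, -0.0], [0.001, -0.0, -1.0]]
wrist_force: [-0.7, -0.3, -0.3]
gripper_width: 0.009
gripper_force: 0.0
```

Emit:
{"method": "drive_tool", "body": {
  "steps": [0,0,0,0,0,0.002,0,0,0,0,0,0,0,0]
}}

```text
time_s: 21.8
tcp_pos: [0.6194, 0.0939, 0.1912]
ee_rot: [[-0.988, 0.156, -0.001], [0.156, 0.988, -0.0], [0.001, -0.0, -1.0]]
wrist_force: [-0.4, -0.4, 0.4]
gripper_width: 0.004
gripper_force: 0.0
```

Emit:
{"method": "drive_tool", "body": {
  "steps": [0,0,0,0,0,0.002,0,0,0,0,0,0,0,0]
}}

```text
time_s: 21.97
tcp_pos: [0.6194, 0.0938, 0.1892]
ee_rot: [[-0.988, 0.156, -0.001], [0.156, 0.988, -0.0], [0.001, -0.0, -1.0]]
wrist_force: [-0.1, -0.0, 0.3]
gripper_width: 0.003
gripper_force: 0.0
```

Emit:
{"method": "drive_tool", "body": {
  "steps": [0,0,0,0,0,0.002,0,0,0,0,0,0,0,0]
}}

```text
time_s: 22.13
tcp_pos: [0.6194, 0.0938, 0.1871]
ee_rot: [[-0.988, 0.156, -0.001], [0.156, 0.988, -0.0], [0.001, -0.0, -1.0]]
wrist_force: [-0.7, -0.4, -0.1]
gripper_width: 0.006
gripper_force: 0.0
```

Emit:
{"method": "drive_tool", "body": {
  "steps": [0,0,0,0,0,0.002,0,0,0,0,0,0,0,0]
}}

```text
time_s: 22.3
tcp_pos: [0.6195, 0.0938, 0.1851]
ee_rot: [[-0.988, 0.156, -0.001], [0.156, 0.988, -0.0], [0.001, -0.0, -1.0]]
wrist_force: [-0.2, 0.1, -0.7]
gripper_width: 0.003
gripper_force: 0.0
```

Emit:
{"method": "drive_tool", "body": {
  "steps": [0,0,0,0,0,0.002,0,0,0,0,0,0,0,0]
}}

```text
time_s: 22.47
tcp_pos: [0.6194, 0.0939, 0.1831]
ee_rot: [[-0.988, 0.156, -0.001], [0.156, 0.988, -0.0], [0.001, -0.0, -1.0]]
wrist_force: [-0.5, 0.2, -1.1]
gripper_width: 0.009
gripper_force: 0.0
```

Emit:
{"method": "drive_tool", "body": {
  "steps": [0,0,0,0,0,0.001,0,0,0,0,0,0,0,0]
}}

```text
time_s: 22.63
tcp_pos: [0.6195, 0.0939, 0.1824]
ee_rot: [[-0.988, 0.156, -0.0], [0.156, 0.988, -0.0], [0.0, -0.0, -1.0]]
wrist_force: [0.7, -0.1, 0.1]
gripper_width: 0.009
gripper_force: 0.0
```

Emit:
{"method": "drive_tool", "body": {
  "steps": [0,0,0,0,0,0.001,0,0,0,0,0,0,0,0]
}}

```text
time_s: 22.8
tcp_pos: [0.6196, 0.0939, 0.1814]
ee_rot: [[-0.988, 0.156, -0.0], [0.156, 0.988, 0.0], [0.0, -0.0, -1.0]]
wrist_force: [0.6, 0.9, -0.2]
gripper_width: 0.003
gripper_force: 0.0
```

Emit:
{"method": "drive_tool", "body": {
  "steps": [0,0,0,0,0,0.001,0,0,0,0,0,0,0,0]
}}

```text
time_s: 22.97
tcp_pos: [0.6196, 0.0939, 0.1804]
ee_rot: [[-0.988, 0.156, -0.0], [0.156, 0.988, -0.0], [0.0, -0.0, -1.0]]
wrist_force: [0.3, -0.2, -1.2]
gripper_width: 0.007
gripper_force: 0.0
```

Emit:
{"method": "drive_tool", "body": {
  "steps": [0,0,0,0,0,0.001,0,0,0,0,0,0,0,0]
}}

```text
time_s: 23.13
tcp_pos: [0.6195, 0.0939, 0.1794]
ee_rot: [[-0.988, 0.156, -0.0], [0.156, 0.988, -0.0], [0.0, -0.0, -1.0]]
wrist_force: [-0.7, -0.4, -0.1]
gripper_width: 0.007
gripper_force: 0.0
```

Emit:
{"method": "drive_tool", "body": {
  "steps": [0,0,0,0,0,0.001,0,0,0,0,0,0,0,0]
}}

```text
time_s: 23.3
tcp_pos: [0.6197, 0.0939, 0.1792]
ee_rot: [[-0.988, 0.155, 0.0], [0.155, 0.988, -0.0], [-0.0, -0.0, -1.0]]
wrist_force: [-1.0, -0.6, 3.8]
gripper_width: 0.011
gripper_force: 1.7
```

Emit:
{"method": "drive_tool", "body": {
  "steps": [0,0,0,0,0,0.001,0,0,0,0,0,0,0,0]
}}

```text
time_s: 23.47
tcp_pos: [0.6197, 0.0939, 0.179]
ee_rot: [[-0.988, 0.155, 0.001], [0.155, 0.988, -0.0], [-0.001, 0.0, -1.0]]
wrist_force: [-3.2, -0.0, 5.8]
gripper_width: 0.007
gripper_force: 3.1
```

Emit:
{"method": "drive_tool", "body": {
  "steps": [0,0,0,0,0,0.001,0,0,0,0,0,0,0,0]
}}

```text
time_s: 23.63
tcp_pos: [0.6197, 0.0939, 0.1783]
ee_rot: [[-0.988, 0.155, 0.001], [0.155, 0.988, -0.0], [-0.001, 0.0, -1.0]]
wrist_force: [-4.4, 0.8, 7.6]
gripper_width: 0.007
gripper_force: 3.7
```

Run:
```python
from h import *
import cv2
s=r.sense();t=s["tcp_pos"];print(t,s["wrist_force"])
for n in ("side","scene"):
    im=r.capture(n);cv2.imwrite(f"pics/{n}8.png",im)
    old=cv2.imread(f"pics/{n}0.png");old=cv2.resize(old,(560,420),interpolation=cv2.INTER_AREA)
    u=proj(n,[.6195,.0935,.182])[0].astype(int);x,y=u
    print(n,u)
    for k,I in (("old",old),("now",im)):
        w=I[y-15:y+16,x-20:x+21].astype(int)
        m=(w[...,2]>140)&(w[...,0]<60)&(w[...,1]<120)
        yy,xx=np.nonzero(m); print(k,m.sum(),yy.min()+y-15,yy.max()+y-15,xx.min()+x-20,xx.max()+x-20)
    g=(im[y-22:y+16,x-18:x+19].astype(int)); 
    M=np.where((g[...,2]>140)&(g[...,0]<60),'O',np.where(g.max(2)<70,'#','.'))
    print("\n".join("".join(q) for q in M))
```

```text
[0.6197 0.0939 0.1783] [-4.4109  0.7863  7.6135]
side [234 225]
old 232 220 234 226 244
now 115 222 234 227 244
###############################......
##################..###########......
################......########.......
################.......######........
#################......######........
##################.....#####.........
####################...####..........
####################...###...........
#########################............
#########################............
#########################............
#########################............
#########################............
#########################............
#########################............
#########################............
#########################............
#########################............
##########.##############............
##########.##############.O..........
##########.##############.OO.........
##########..############..OO.........
##########..############.OOOO........
##########...##########.OOOOO........
#########..O...#######.OOOOOO........
..#######..OOOO...###.OOOOOOO........

[... 1262 characters left out ...]
#####...........
........OOO##############.O..........
........OOO##############.OO.........
........OOO#############.OOO.........
........OOO############.OOOO.........
........OOO..#########.OOOOO.........
.........OOOOO.######.OOOOOO.........
.........OOOOOOO.###OOOOOOO..........
...........OOOOOO..OOOOOOOO..........
............OOOOOOOOOOOOOO...........
...............OOOOOOO...............
.....................................
.....................................
.....................................
.....................................
.....................................
.....................................
...........##........................
..........###........#...............
```

Contact came at TCP z≈0.179, and the plunger starts moving at about 8 N.

Emit:
{"method": "drive_tool", "body": {
  "steps": [0,0,0,0,0,0.001,0,0,0,0,0,0,0.001,0,0,0,0,0,0,0,0]
}}

```text
time_s: 23.98
tcp_pos: [0.6197, 0.0939, 0.1764]
ee_rot: [[-0.988, 0.155, 0.001], [0.155, 0.988, -0.0], [-0.001, 0.0, -1.0]]
wrist_force: [-3.5, -0.5, 7.5]
gripper_width: 0.01
gripper_force: 3.8
```

Emit:
{"method": "drive_tool", "body": {
  "steps": [0,0,0,0,0,0.001,0,0,0,0,0,0,0.001,0,0,0,0,0,0,0,0]
}}

```text
time_s: 24.23
tcp_pos: [0.6197, 0.0939, 0.1745]
ee_rot: [[-0.988, 0.155, 0.001], [0.155, 0.988, -0.0], [-0.001, 0.0, -1.0]]
wrist_force: [-3.8, 0.5, 8.3]
gripper_width: 0.005
gripper_force: 3.9
```

Emit:
{"method": "drive_tool", "body": {
  "steps": [0,0,0,0,0,0.001,0,0,0,0,0,0,0.001,0,0,0,0,0,0,0,0]
}}

```text
time_s: 24.48
tcp_pos: [0.6197, 0.0939, 0.1724]
ee_rot: [[-0.988, 0.155, 0.001], [0.155, 0.988, -0.0], [-0.001, 0.0, -1.0]]
wrist_force: [-3.3, -0.1, 7.8]
gripper_width: 0.007
gripper_force: 3.9
```

Emit:
{"method": "drive_tool", "body": {
  "steps": [0,0,0,0,0,0.001,0,0,0,0,0,0,0.001,0,0,0,0,0,0,0,0]
}}

```text
time_s: 24.73
tcp_pos: [0.6197, 0.0939, 0.1704]
ee_rot: [[-0.988, 0.155, 0.001], [0.155, 0.988, -0.0], [-0.001, 0.0, -1.0]]
wrist_force: [-3.8, 0.3, 7.9]
gripper_width: 0.006
gripper_force: 3.9
```

Emit:
{"method": "drive_tool", "body": {
  "steps": [0,0,0,0,0,0.001,0,0,0,0,0,0,0.001,0,0,0,0,0,0,0,0]
}}

```text
time_s: 24.98
tcp_pos: [0.6197, 0.0939, 0.1684]
ee_rot: [[-0.988, 0.155, 0.001], [0.155, 0.988, -0.0], [-0.001, 0.0, -1.0]]
wrist_force: [-3.6, 0.0, 7.7]
gripper_width: 0.003
gripper_force: 3.9
```

Emit:
{"method": "drive_tool", "body": {
  "steps": [0,0,0,0,0,0.001,0,0,0,0,0,0,0.001,0,0,0,0,0,0,0,0]
}}

```text
time_s: 25.23
tcp_pos: [0.6197, 0.0939, 0.1664]
ee_rot: [[-0.988, 0.155, 0.001], [0.155, 0.988, -0.0], [-0.001, 0.0, -1.0]]
wrist_force: [-2.8, 0.5, 8.5]
gripper_width: 0.005
gripper_force: 3.9
```

Emit:
{"method": "drive_tool", "body": {
  "steps": [0,0,0,0,0,0.001,0,0,0,0,0,0,0.001,0,0,0,0,0,0,0,0]
}}

```text
time_s: 25.48
tcp_pos: [0.6197, 0.0939, 0.1644]
ee_rot: [[-0.988, 0.155, 0.001], [0.155, 0.988, -0.0], [-0.001, 0.0, -1.0]]
wrist_force: [-2.9, -0.5, 8.0]
gripper_width: 0.006
gripper_force: 3.9
```

Emit:
{"method": "drive_tool", "body": {
  "steps": [0,0,0,0,0,0.001,0,0,0,0,0,0,0.001,0,0,0,0,0,0,0,0]
}}

```text
time_s: 25.73
tcp_pos: [0.6197, 0.0939, 0.1624]
ee_rot: [[-0.988, 0.155, 0.001], [0.155, 0.988, -0.0], [-0.001, 0.0, -1.0]]
wrist_force: [-3.2, 1.2, 7.0]
gripper_width: 0.009
gripper_force: 3.9
```

Emit:
{"method": "drive_tool", "body": {
  "steps": [0,0,0,0,0,0.001,0,0,0,0,0,0,0.001,0,0,0,0,0,0,0,0]
}}

```text
time_s: 25.98
tcp_pos: [0.6197, 0.0939, 0.1604]
ee_rot: [[-0.988, 0.155, 0.001], [0.155, 0.988, -0.0], [-0.001, 0.0, -1.0]]
wrist_force: [-2.6, 0.2, 8.4]
gripper_width: 0.005
gripper_force: 3.9
```

Emit:
{"method": "drive_tool", "body": {
  "steps": [0,0,0,0,0,0.001,0,0,0,0,0,0,0.001,0,0,0,0,0,0,0,0]
}}

```text
time_s: 26.23
tcp_pos: [0.6197, 0.0939, 0.1586]
ee_rot: [[-0.988, 0.155, 0.001], [0.155, 0.988, -0.0], [-0.001, 0.0, -1.0]]
wrist_force: [-4.0, -0.6, 9.4]
gripper_width: 0.002
gripper_force: 4.3
```

Emit:
{"method": "drive_tool", "body": {
  "steps": [0,0,0,0,0,0.001,0,0,0,0,0,0,0.001,0,0,0,0,0,0,0,0]
}}

```text
time_s: 26.48
tcp_pos: [0.6198, 0.0939, 0.1572]
ee_rot: [[-0.988, 0.155, 0.002], [0.155, 0.988, -0.0], [-0.002, 0.0, -1.0]]
wrist_force: [-5.1, 0.3, 10.4]
gripper_width: 0.006
gripper_force: 5.3
```

The force is rising, so the pad has met the plaque at about 2.8 N. I need about 1.5 mm more travel.

Emit:
{"method": "drive_tool", "body": {
  "steps": [0,0,0,0,0,0.001,0,0,0,0,0,0,0.001,0,0,0,0,0,0,0,0,0,0,0,0,0,0,0]
}}

```text
time_s: 26.82
tcp_pos: [0.6198, 0.0939, 0.1558]
ee_rot: [[-0.988, 0.155, 0.002], [0.155, 0.988, -0.0], [-0.002, 0.0, -1.0]]
wrist_force: [-5.1, 1.1, 13.5]
gripper_width: 0.008
gripper_force: 6.4
```

The spring is at about 5 N. Lifting off.

Emit:
{"method": "drive_tool", "body": {
  "steps": [0,0,0,0,0,-0.002,0,0,0,0,0,0,-0.003,0,0,0,0,0,0,-0.01,0,0,0,0,0,0,-0.02,0,0,0,0,0,0,-0.03,0,0,0,0,0,0,0,0,0,0,0,0,0,0,0,0,0,0,0,0,0,0]
}}

```text
time_s: 27.48
tcp_pos: [0.6194, 0.0939, 0.2174]
ee_rot: [[-0.988, 0.156, -0.0], [0.156, 0.988, 0.0], [0.0, 0.0, -1.0]]
wrist_force: [0.7, 0.4, -0.3]
gripper_width: -0.001
gripper_force: 0.0
```

Run:
```python
from h import *
s=r.sense();print(s["tcp_pos"],s["wrist_force"],s["joint_velocities"])
import cv2
# knob height check (orange blob bottom rows vs start) in side view
im=r.capture("side");x,y=235,235
for k,I in (("old",cv2.resize(cv2.imread("pics/side0.png"),(560,420),interpolation=cv2.INTER_AREA)),("now",im)):
    w=I[y-20:y+21,x-12:x+13].astype(int);yy,xx=np.nonzero((w[...,2]>140)&(w[...,0]<60)&(w[...,1]<120));print(k,yy.min()+y-20,yy.max()+y-20)
print(proj("side",[[.6195,.0935,.182],[.6195,.0935,.1585]]))
```

```text
[0.6194 0.0939 0.2174] [ 0.6845  0.3532 -0.3419] [ 0.011   1.0198 -1.3483 -0.1364 -0.0208 -0.0061]
old 220 234
now 228 242
[[234.3669 225.4846]
 [235.0196 233.9995]]
```

The knob stayed down: it moved 8 px against 8.5 px expected, and the arm is clear. Handing in.

```bash
python3 -c "
from station import r
print(r.finish_job())"
```

```text
the job is handed in; nothing more can be done
None
```

I slid the plaque flush into the jig corner and pushed the clamp down to an estimated 5 N hold, judged from wrist force. The arm was clear when I handed in at about 28 s; no verdict came back.

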